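# Open the dust-extraction port and fit its flanged spigot

### The arm

A 7-joint arm with a two-finger parallel gripper is mounted at the origin on the work surface. World frame = base frame: x ahead of the robot, y to its left, z up, the work surface at z = 0. Lengths are in m, angles in rad, forces in N, time in s.
With the tool pointing down it reaches from about 0.425 to 0.925 m from the base axis. Payload 6.8 kg.
Tool frame: the origin (TCP) lies on the centre line of the jaws, within the pads' length; the fingertips stand bot.tip_extent ahead of it and the grasp point (between the pads) lies 3 mm ahead of it (bot.tip_extent is the distance from the TCP to the fingertips, in m); z points along the fingers, y is the line along which they close (so a half turn about z gives the same grasp; the last joint's range is limited). The gripper opens to 85 mm and grips with 20 to 120 N. Pads are 22 mm wide; open, the fingers measure 114 mm over their backs; the gripper's body (76 mm by 85 mm) begins 54 mm behind the grasp point. The pads swing forward as they close: fully open they stand 13 mm farther back than shut.
Start: joints at [1.04, 0.477, 0.022, 1.555, -0.011, 1.109, -0.083], TCP at [0.277, -0.616, 0.253] pointing down, gripper open.
Joint ranges: [-2.96, 2.96], [-0.34, 2.1], [-1.41, 1.46], [0.24, 2.44], [-1.37, 4.51], [0.17, 1.92], [-2.96, 2.96]. Speed limits (rad/s): [2.39, 2.39, 3.14, 3.14, 3.14, 3.14, 3.14].

### API

Orientations are given as a unit quaternion [w, x, y, z].
In Python, from station import bot, optics gives the robot as it stands.
- The arm moves only by the tool drive_tool, never from a script. Its argument "deltas" is a list of rows, each an object with "gripper": the closure in counts, from 0 (fully open) to 255 (shut); "offset": the shift along the tool's x, y, z in units of 1000 mm (1.0 is 1000 mm), a list of three; "angular": the turn, a rotation vector about the tool's x, y, z in units of 45 degrees (1.0 is 45 degrees), a list of three. In form: [{"gripper": gripper, "offset": [dx, dy, dz], "angular": [rx, ry, rz]}, ...]. A call has 1 to 5 rows; each row is the pose to reach, as a shift and turn from the pose commanded when the call began, along the tool's axes at that moment; what a row does not reach only later rows make up. A row lasts 1/10 s, in which the tool goes at most 50 mm and 8.59 degrees, less where a joint would pass 70% of its speed; a pose out of reach is approached as far as the arm can. A call with a number of a shift or a turn outside -1 to 1 is refused whole. A call with a gripper value outside its range is refused whole. The fingers move at their own pace and stop on an object; "grip_force" is the grip in N (left out, the last holds). Time passes only in rows, so rows that repeat a pose let the fingers close. It gives the time, the measured TCP pose, the force, the opening and the grip force at its end, in the units of the state.
- bot.get_obs(): the state, without advancing time (a new reading comes with each control period).
- optics.read_camera(name): name is "side" or "top"; returns the picture (400x640x3 uint8, blue, green, red); there is no depth.
- optics.camera_model(name): a dict with "fx", "fy", "cx", "cy" (pixels), "cam_to_world" (4x4, takes a point from camera to world coordinates). Camera axes: x right, y up, looking along -z (the intrinsics and any distortion apply to the point x, -y, -z); pixel columns grow to the right and rows downward; lengths in m; the calibration is good to about 2 mm. A picture is of the moment at which its call begins. camera_model takes no time and is no camera call.
- bot.hand_in(): hands the job in; it is judged then, once.
The state is a dict: "t": time; "q": joint angles; "joint_vel": joint speeds; "joint_torque": joint torques, N m; "eef_pos": TCP position; "tool_rot": TCP orientation; "contact_force": force on the tool from outside, world axes, zero at the start; "torque": the same for the moment, N m; "gripper_width": opening from 0.0 (shut) to 1.0 (fully open); "grasp_force": force on a finger pad.
Only numpy, scipy, OpenCV 4.12 (cv2) and the standard library are available. Lean on these libraries where they do the work, as an engineer would, in place of code of your own. Each camera call takes 0.05 s, during which the arm holds its last target. There are 200 camera calls.

### The job

On the sloping face of the dust-extraction box, swing the red dust cover downhill, fully aside until it meets its stop, then slide the orange-flanged metal spigot sideways into the slotted keeper over the port, its flange behind the plate, past the sprung catches until it is fully home. Let go of it there with the cover still open, and leave the other things on the bench where they are.

Things in the scene. Friction and masses are not known exactly. Their poses are not given: they have to be found in the camera images.
- port (a point): Centre of the dark round 38 mm port, on the surface of the green sloping face of the extraction box, 120 mm above the bench. The face is tilted 35 degrees, looking up and towards the robot. Axes: x up the slope (away from the robot), y left along the face (level), z straight out of the face. Face: x -113 to +77, y -155 to +155 mm. All offsets below are in these axes.
- keeper_mouth (a point): Middle of the mouth of the aluminium keeper (port x 0, y +34, z +13.5 mm, at the plate's top). The keeper is a 5 mm slotted plate over the port, underside 8.5 mm off the face. Slot 43 mm wide, centred on port x = 0, open to the left (+y), flared to 60 mm over the last 14 mm; its closed end at port y = -20 mm stops the tube with its axis over the port. Axes as the port's.
- catches (a point): Half-way between the keeper's two sprung catches (port x 0, y +26, z +4 mm): 10 mm steel balls under the plate's arms at x = +-30 mm. The spigot's flange, pushed along the slot, forces them apart (some 3 to 8 N) and they close behind it; then the tube runs on to the slot's end.
- lamp_bar (a point): Middle of the lamp bar, 18 mm thick, that runs along port y above the face, at port x +85, z +137 mm, on 12 mm posts at y = +-150 mm. A tool pointing straight down on the port strikes it; one in line with the face's z clears it.
- cover (a joint): Angle of the red dust cover about its single pin (rad): 0 closed over the port, growing as it swings downhill towards the robot (right-handed about the port's z), 1.9 = at its stop. Friction: stays where it is left, takes about 3.5 N at the knob. A 68 mm disc on an arm, 15 to 20 mm off the face, passing over the keeper; may start up to 0.3 rad ajar.
- cover_knob (a point): Centre of the round black knob on the cover: 18 mm diameter, 34 mm long, standing out of the face from 20 to 54 mm off it (this point 37 mm off), 80 mm from the pin. It does not spin on the cover: in a firm grip that keeps its direction it drags, so hold it lightly (about 10 N) or turn with it. Its axes turn with the cover; z points out of the face.
- cover_pin (a point): The cover's brass pin, 15 mm off the face, 80 mm to the right (-y) of the port.
- spigot_mid (a point): Centre (40 mm above its foot) of the spigot to be fitted: a 40 mm grey metal tube on an orange flange of 64 mm diameter, 6 mm thick, at its foot; 80 mm tall in all, about 0.14 kg. It stands upright on the bench, flange down, left of the extraction box; z runs along the tube away from the flange.
- reducer_mid (a point): Not to be used: a black plastic reducer, 28 mm tube on a 48 mm flange, 60 mm tall, standing near the spigot (either may stand on the left). This point is its centre.
- glue: White glue bottle, 56 mm across, 160 mm tall; origin at its foot.
- offcut: Wood offcut lying in front of the box, 70 x 140 x 30 mm; origin under its centre.
- hammer: Hammer lying on the right of the bench; origin under its middle.
- screw_jar: Amber jar of screws, 70 mm across, 85 mm tall; origin at its foot.
- square: Try square lying on the bench, wooden stock 20 x 80 x 20 mm with a steel blade 110 mm long; origin under the stock.
- leg_blank: Turned furniture-leg blank lying at the left, a 60 mm wide, 55 mm high block with a 200 mm long round shank; origin under the block.
- spigot: The same spigot's body; origin at the centre of the flange's underside.

How it is judged:
By the outcome, as a careful person would: the job done as asked, in the order asked, and still so for the second after the job is handed in, with the robot touching nothing.
It also fails if it takes over 72 s, if anything falls off the work surface, if the arm or the gripper's body presses on something with over 40 N, if the wrist force passes 120 N, or if a joint passes its speed limit or range.

## Working session

There is one attempt and no reset: what is moved stays moved. The work goes in short steps, Python scripts to look and compute and a tool call to move; the robot and the scene stay as the last step left them, time stands still between calls to the robot, and variables do not carry over. Pictures are saved under pics/ and viewed, at most 10 in all, crops included, and the job is handed in when it is done.

Besides the shell and the picture viewer there is one more tool, called after "Request:" in YAML: its name, and indented under it one key for each argument. drive_tool: Moves the arm, as the interface text tells. Its arguments: {"type":"object","properties":{"deltas":{"type":"array"},"grip_force":{"type":"number"}},"required":["deltas"]}

```bash
ls; mkdir -p pics
python3 - <<'E'
from station import bot, optics
import cv2,numpy as np
np.set_printoptions(precision=4,suppress=True)
o=bot.get_obs();print(o, bot.tip_extent)
for n in("side","top"):
    cv2.imwrite(f"pics/{n}0.png",optics.read_camera(n)); m=optics.camera_model(n);print(m)
E
```

```text
pics
{'t': 0.0, 'q': array([ 1.0399,  0.4778,  0.0224,  1.5565, -0.0115,  1.1093, -0.0831]), 'joint_vel': array([0.0003, 0.001 , 0.0006, 0.0007, 0.0005, 0.0009, 0.0008]), 'joint_torque': array([ -0.001 , -59.6453,   1.6077, -28.1203,   0.0124,   0.0094,
         0.    ]), 'eef_pos': array([ 0.2767, -0.6151,  0.2523]), 'tool_rot': array([-0.0009,  0.9777,  0.2098, -0.0003]), 'contact_force': array([0.1617, 0.1131, 0.5968]), 'torque': array([-0.0008, -0.0567,  0.051 ]), 'grasp_force': 0.0, 'gripper_width': 0.999846142068217} 0.022
{'fx': 486.1216191009633, 'fy': 486.1216191009633, 'cx': 320.64119697458364, 'cy': 200.6468886625414, 'cam_to_world': array([[-0.999 ,  0.0329, -0.0294,  0.4945],
       [-0.0441, -0.7354,  0.6762,  1.1186],
       [ 0.0006,  0.6768,  0.7361,  1.3621],
       [ 0.    ,  0.    ,  0.    ,  1.    ]])}
{'fx': 405.6028248256921, 'fy': 405.6028248256921, 'cx': 325.45303334308056, 'cy': 198.31671628318688, 'cam_to_world': array([[-0.016 ,  0.9924, -0.1223,  0.3714],
       [-0.9998, -0.0178, -0.0133,  0.0081],
       [-0.0154,  0.1221,  0.9924,  1.474 ],
       [ 0.    ,  0.    ,  0.    ,  1.    ]])}
```

View pics/side0.png

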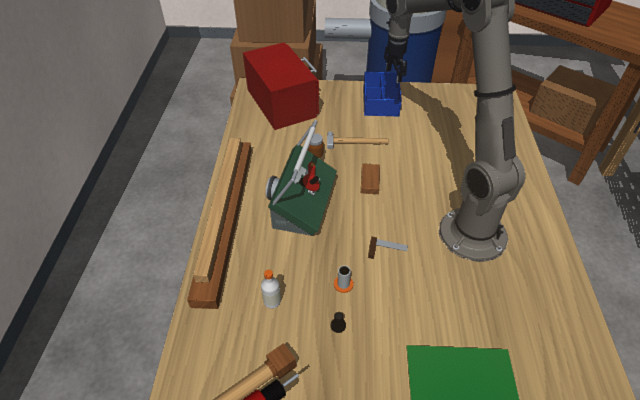

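View pics/top0.png

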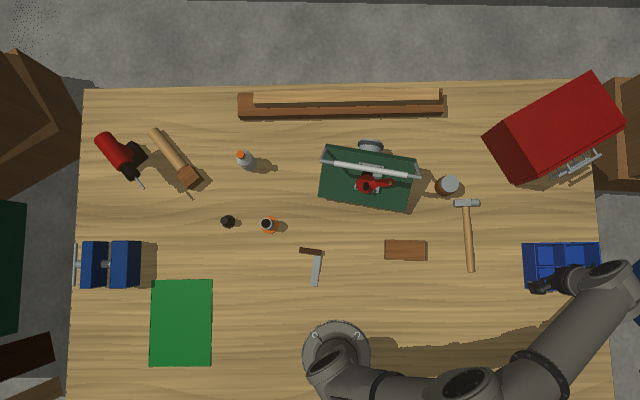

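The side view shows the box near (302,195), the spigot near (344,278) and the reducer at (338,322). In the top view they are at (368,180), (268,226) and (228,221). I'll zoom in on the box next.

Run:
```python
import cv2,numpy as np
a=cv2.imread("pics/side0.png")[115:240,255:355]; b=cv2.imread("pics/top0.png")[130:245,215:435]
cv2.imwrite("pics/c1.png",cv2.resize(a,None,fx=4.8,fy=4.8,interpolation=cv2.INTER_CUBIC))
cv2.imwrite("pics/c2.png",cv2.resize(b,None,fx=3.6,fy=3.6,interpolation=cv2.INTER_CUBIC))
```

```text
(no output)
```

View pics/c1.png

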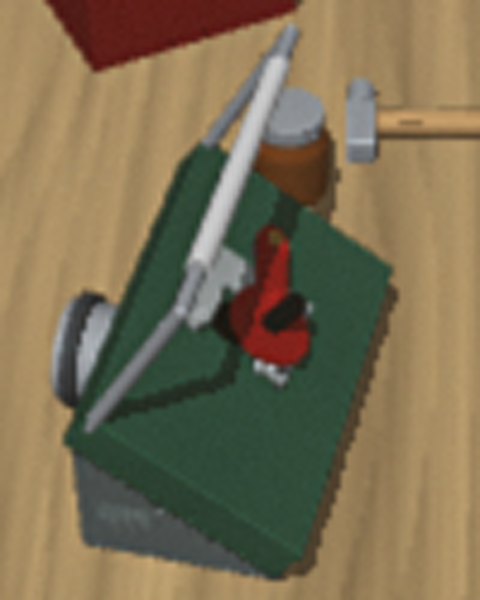

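View pics/c2.png

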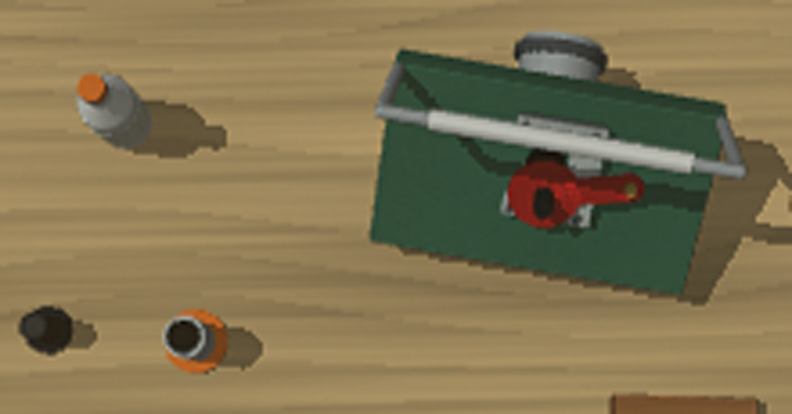

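The crops show the face corners, pin (top crop 630,188) and bar clearly. The yaw is visibly about -10°. I'll fit x, y and yaw from the picked corners and triangulate the spigot, reducer and knob.

```bash
cat > h.py <<'E'
import numpy as np,cv2
from scipy.optimize import least_squares
from scipy.spatial.transform import Rotation as R
from station import bot,optics
np.set_printoptions(precision=4,suppress=True)
CM={n:optics.camera_model(n) for n in("side","top")}
def proj(n,P):
    m=CM[n];T=np.linalg.inv(m["cam_to_world"]);p=np.atleast_2d(P)@T[:3,:3].T+T[:3,3]
    return np.c_[m["cx"]+m["fx"]*p[:,0]/-p[:,2],m["cy"]-m["fy"]*p[:,1]/-p[:,2]]
def ray(n,uv):
    m=CM[n];T=m["cam_to_world"];d=T[:3,:3]@[(uv[0]-m["cx"])/m["fx"],-(uv[1]-m["cy"])/m["fy"],-1]
    return T[:3,3],d/np.linalg.norm(d)
def onz(n,uv,z):
    o,d=ray(n,uv);return o+d*(z-o[2])/d[2]
def tri(a,b):
    (o1,d1),(o2,d2)=ray("side",a),ray("top",b)
    s=np.linalg.lstsq(np.c_[d1,-d2],o2-o1,rcond=None)[0];p,q=o1+s[0]*d1,o2+s[1]*d2
    return (p+q)/2,np.linalg.norm(p-q)
def faceR(yaw): # port axes: columns x,y,z
    return (R.from_euler("z",yaw)*R.from_euler("y",-np.radians(35))).as_matrix()
E
cat > m.py <<'E'
from h import *
L=np.array([[77,155,0],[77,-155,0],[-113,155,0],[-113,-155,0],[0,-80,21],[85,150,137],[85,-150,137]])/1000
t=np.array([[398,60],[724,112],[372,240],[687,297],[630,188],[382,112],[740,172]])/3.6+[215,130]
s=np.array([[75,432],[212,150],[302,556],[392,268],[277,238],[190,290],[292,38]])/4.8+[255,115]
def res(p):
    P=L@faceR(p[2]).T+[p[0],p[1],.12]
    return np.r_[(proj("top",P)-t).ravel(),(proj("side",P)-s).ravel()]
f=least_squares(res,[.65,-.1,-.15],loss="soft_l1");print(f.x);print(res(f.x).reshape(-1,2))
M=faceR(f.x[2]);p0=np.r_[f.x[:2],.12]
# masks
for n in("side","top"):
    im=cv2.imread(f"pics/{n}0.png");h=cv2.cvtColor(im,cv2.COLOR_BGR2HSV)
    og=cv2.inRange(h,(5,190,150),(14,255,255))
    k,l,st,c=cv2.connectedComponentsWithStats(og);print(n,[(st[i],c[i]) for i in range(1,k) if st[i][4]>15])
E
python3 m.py
python3 - <<'E'
import cv2
a=cv2.imread("pics/side0.png");b=cv2.imread("pics/top0.png")
f=lambda i,x,y:cv2.resize(i[y:y+40,x:x+40],(400,400),interpolation=cv2.INTER_NEAREST)
cv2.imwrite("pics/c3.png",cv2.hconcat([f(a,325,260),f(b,250,207)]))
E
```

```text
[ 0.6118 -0.1131 -0.1929]
[[-1.3157  0.4541]
 [ 1.2117  1.9225]
 [-1.3082  0.5689]
 [-1.6768  0.0405]
 [-0.1089  0.5026]
 [-0.1813 -0.2233]
 [-0.2921  0.2217]
 [ 1.822  -4.0163]
 [-2.009  -4.2138]
 [-0.1668 -0.7441]
 [ 0.1656 -1.1035]
 [-1.0423 -0.8246]
 [-2.4884  3.327 ]
 [-0.675  -2.002 ]]
side [(array([264, 270,   8,   9,  53], dtype=int32), array([267.7736, 273.6226])), (array([334, 278,  19,  15,  97], dtype=int32), array([342.7423, 286.2268]))]
top [(array([237, 151,   7,   7,  39], dtype=int32), array([239.8718, 153.8718])), (array([268, 216,   9,   5,  20], dtype=int32), array([271.9 , 217.75])), (array([262, 229,  13,   4,  26], dtype=int32), array([267.6923, 230.8846]))]
```

View pics/c3.png

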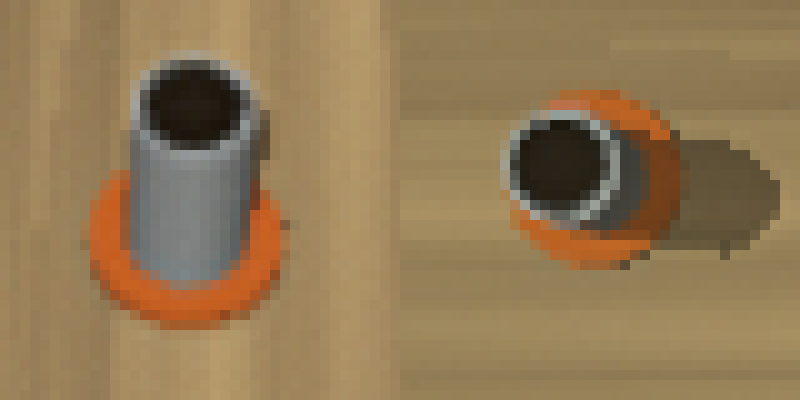

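The left panel (side) shows the tube rim centre at about (344.0,270.0) px. The right panel (top) shows it at about (265.5,222.8) px. Some far-corner residuals are large, so I'll triangulate individual features to check.

```bash
cat >> m.py <<'E'
print("tri")
for i in range(7):
    P,g=tri(s[i],t[i]);print(P,g,(M.T@(P-p0))*1000)
print("spig",tri((344,270),(265.5,222.8)),onz("top",(265.5,222.8),.08),onz("side",(344,270),.08))
for n,u in(("side",[(85,432),(205,143),(293,580)]),("top",[(400,51),(727,104)])):
    for v in u:
        q=np.array(v)/(4.8 if n=="side" else 3.6)+([255,115] if n=="side" else [215,130]); print(n,v,q)
print(proj("side",L[:4]@M.T+p0),proj("top",L[:4]@M.T+p0))
E
python3 m.py|sed -n '/tri/,$p'
python3 - <<'E'
import cv2,sys
sys.path.insert(0,".")
a=cv2.imread("pics/side0.png");
cv2.imwrite("pics/c4.png",cv2.resize(a[140:220,265:345],(600,600),interpolation=cv2.INTER_NEAREST))
E
```

```text
tri
[0.7116 0.0228 0.139 ] 0.0006383240467289992 [ 69.8047 152.5231 -25.6418]
[ 0.6452 -0.2759  0.1475] 0.017323547445757127 [  68.2054 -153.4074  -14.2191]
[0.552  0.0526 0.0464] 0.0034338946273568824 [-116.3162  151.1312   -8.4394]
[ 0.492  -0.2558  0.0413] 0.0007436183204462455 [-118.9929 -163.0592  -12.8059]
[ 0.5838 -0.1899  0.1334] 0.006100344044445543 [ -2.6896 -80.7436  18.2993]
[0.6255 0.0352 0.296 ] 0.004444759328810767 [ 88.7191 148.1333 152.7382]
[ 0.5743 -0.2615  0.2704] 0.004680805231304067 [  79.4578 -152.8825  127.9306]
spig (array([0.4603, 0.235 , 0.0793]), np.float64(0.003334864172541638)) [0.4619 0.2347 0.08  ] [0.4587 0.2357 0.08  ]
side (85, 432) [272.7083 205.    ]
side (205, 143) [297.7083 144.7917]
side (293, 580) [316.0417 235.8333]
top (400, 51) [326.1111 144.1667]
top (727, 104) [416.9444 158.8889]
[[272.447  200.9837]
 [297.1577 142.0362]
 [317.7499 230.0893]
 [336.8323 169.7298]] [[324.2398 147.1207]
 [417.3228 163.0336]
 [317.0251 197.2356]
 [404.1566 212.5405]]
```

View pics/c4.png

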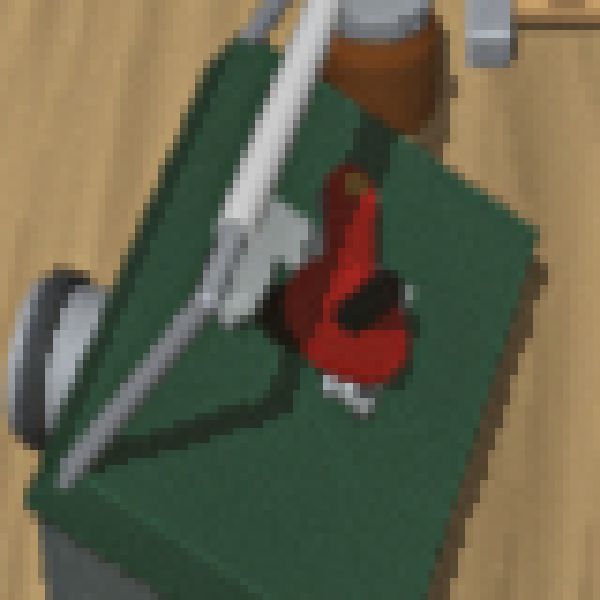

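The crop shows the pin at about (312.1,164.2) px in the side view, the back-left face corner at (271.2,202) and the left bar end at (292.6,178.2). I'll refit with corrected picks and add the knob.

```bash
cat > m2.py <<'E'
from h import *
L=np.array([[77,155,0],[77,-155,0],[-113,155,0],[-113,-155,0],[0,-80,22],[85,150,137],[85,-150,137]])/1000
t=(np.array([[398,62],[724,114],[372,240],[687,297],[630,188],[382,112],[740,172]])+.5)/3.6-.5+[215,130]
s=np.array([[271.2,202],[297.2,144.5],[317.5,230.4],[336.5,170.5],[312.1,164.2],[292.6,178.2],[315.5,122.5]])
w=np.array([1,1,1,1,3,1,1])[:,None]
def res(p,w=w):
    P=L@faceR(p[2]).T+[p[0],p[1],.12]
    return np.r_[(w*(proj("top",P)-t)).ravel(),(w*(proj("side",P)-s)).ravel()]
f=least_squares(res,[.65,-.1,-.15],loss="soft_l1");print(f.x);print(res(f.x,1).reshape(-1,2))
M=faceR(f.x[2]);p0=np.r_[f.x[:2],.12]
# knob top centre predicted for cover angles vs. seen dark knob: top crop (543,205) , side c4 (395,290)
for a in (0,.1,.2,.3):
    k=np.array([-80*np.sin(a),-80+80*np.cos(a),54])/1000;P=p0+M@k;b=p0+M@(k-[0,0,.034])
    print(a,proj("top",P)[0],proj("top",b)[0],proj("side",P)[0],proj("side",b)[0])
for n,z0 in(("top",(235,150,190,375)),("side",(155,195,300,335))):pass
print("keeper mouth edge",proj("side",p0+M@np.array([[0,.034,.0135],[.03,.034,.0135],[-.03,.034,.0135]]).T.reshape(3,3).T[0]) )
for n,x0,y0 in(("top",350,165),("side",300,165)):
    im=cv2.imread(f"pics/{n}0.png")[y0:y0+30,x0:x0+30];g=cv2.inRange(im,(0,0,0),(45,32,38))
    k,l,st,c=cv2.connectedComponentsWithStats(g);print(n,[(st[i][:5]+[x0,y0,0,0,0],c[i]+[x0,y0]) for i in range(1,k) if st[i][4]>4])
E
python3 m2.py
```

```text
[ 0.613  -0.112  -0.1909]
[[-1.3372 -0.0229]
 [ 1.2068  1.2503]
 [-1.2143  0.6762]
 [-1.5644 -0.0372]
 [-0.0566  0.5721]
 [-0.1915 -0.1701]
 [-0.2855  0.0653]
 [ 0.9132 -0.7509]
 [-0.4939 -2.2808]
 [-0.0285 -0.1111]
 [-0.0731 -0.6385]
 [-0.6901 -0.4051]
 [-0.839   0.7802]
 [-0.799  -1.4256]]
0 [365.5757 182.4613] [365.8332 178.1186] [310.7901 174.298 ] [305.609  178.9957]
0.1 [365.2562 184.6517] [365.52   180.2727] [312.634  175.4542] [307.4356 180.1292]
0.2 [365.1822 186.8493] [365.4469 182.4339] [314.5084 176.441 ] [309.2939 181.0943]
0.3 [365.3524 189.0327] [365.6128 184.5811] [316.393  177.2484] [311.1638 181.8813]
keeper mouth edge [[302.1863 186.4941]]
top [(array([361, 172,  11,   4,  23]), array([366.5652, 173.    ])), (array([364, 183,   5,   7,  29]), array([365.6207, 185.8621]))]
side [(array([300, 178,   5,   9,  23]), array([301.5652, 182.    ])), (array([310, 177,   8,   7,  31]), array([313.7419, 179.9355]))]
```

Port ≈ (0.613, -0.112), yaw -0.191, cover ajar about 0.27 rad, and the spigot is at (0.460, 0.235). I'll write a helper that prints the move deltas, then go to a hover over the knob in line with the face normal.

```bash
cat >> h.py <<'E'
P0=np.array([.613,-.112,.12]);YAW=-.191;M=faceR(YAW)
def cur():
    o=bot.get_obs();q=o["tool_rot"];return o,o["eef_pos"],R.from_quat([q[1],q[2],q[3],q[0]])
def delta(p,r,Rt,pt):
    d=r.inv().apply(pt-p);w=(r.inv()*Rt).as_rotvec()/(np.pi/4);return np.r_[d,w]
def portR(a): # tool y along (cos a, sin a) in port plane, z into face
    return R.from_matrix(M@np.array([[-np.sin(a),np.cos(a),0],[np.cos(a),np.sin(a),0],[0,0,-1]]).T)
def port(v): return P0+M@(np.array(v,float)/1000)
def knob(a,z): return port([-80*np.sin(a),-80+80*np.cos(a),z])
def st():
    o,p,r=cur();m=M.T@(p-P0)*1000;ang=M.T@r.as_matrix()
    print("t%.2f"%o["t"],"tcp",p,"port",m.round(1),"tz",ang[:,2],"ty",ang[:,1],"Fport",(M.T@o["contact_force"]).round(1),"w",round(o["gripper_width"],3),"gf",o["grasp_force"],"q",o["q"].round(2))
E
python3 -c "
from h import *
st();o,p,r=cur();print(delta(p,r,portR(.27),knob(.27,150)))"
```

```text
t0.10 tcp [ 0.2767 -0.6151  0.2524] port [-116.2 -557.8  243.1] tz [-0.5744  0.0012 -0.8186] ty [ 0.4709 -0.8174 -0.3317] Fport [ 0.4  0.3 -0.2] w 0.999 gf 0.0 q [ 1.04  0.48  0.02  1.56 -0.01  1.11 -0.08]
[ 0.4268 -0.3781  0.0223 -0.7809  0.2776 -1.5111]
```

Request:
drive_tool:
  deltas:
    - {"gripper": 0, "offset": [0.05, -0.04, -0.01], "angular": [-0.08, 0.03, -0.16]}
    - {"gripper": 0, "offset": [0.09, -0.08, -0.02], "angular": [-0.16, 0.06, -0.32]}
    - {"gripper": 0, "offset": [0.13, -0.12, -0.02], "angular": [-0.24, 0.09, -0.47]}
    - {"gripper": 0, "offset": [0.17, -0.15, -0.02], "angular": [-0.32, 0.12, -0.62]}
    - {"gripper": 0, "offset": [0.2, -0.18, -0.02], "angular": [-0.39, 0.14, -0.75]}
  grip_force: 20

```text
t: 0.6
eef_pos: [0.3778, -0.3863, 0.2732]
tool_rot: [0.137, 0.861, 0.483, 0.085]
contact_force: [1.7, -0.6, 1.2]
gripper_width: 1.001
grasp_force: 0.0
```

```bash
python3 -c "
from h import *
st();o,p,r=cur();print(delta(p,r,portR(.27),knob(.27,150)))"
```

```text
t0.60 tcp [ 0.3778 -0.3863  0.2732] port [ -58.6 -314.   228.1] tz [-0.2963 -0.0981 -0.95  ] ty [ 0.9089 -0.3346 -0.2489] Fport [ 2.2 -0.3 -0.1] w 1.001 gf 0.0 q [ 0.94  0.11 -0.23  2.05 -0.06  0.67  0.2 ]
[ 0.3172 -0.0508  0.0326 -0.3856  0.1402 -0.7548]
```

Request:
drive_tool:
  deltas:
    - {"gripper": 0, "offset": [0.05, -0.01, 0.0], "angular": [-0.08, 0.03, -0.16]}
    - {"gripper": 0, "offset": [0.1, -0.02, 0.01], "angular": [-0.16, 0.06, -0.32]}
    - {"gripper": 0, "offset": [0.15, -0.03, 0.02], "angular": [-0.24, 0.09, -0.47]}
    - {"gripper": 0, "offset": [0.2, -0.04, 0.02], "angular": [-0.32, 0.12, -0.62]}
    - {"gripper": 0, "offset": [0.25, -0.05, 0.03], "angular": [-0.39, 0.14, -0.75]}

```text
t: 1.1
eef_pos: [0.4724, -0.1598, 0.2388]
tool_rot: [0.252, 0.649, 0.7, 0.157]
contact_force: [23.3, -6.3, 12.3]
gripper_width: 0.999
grasp_force: 0.0
```

Request:
drive_tool:
  deltas:
    - {"gripper": 0, "offset": [0, 0, 0], "angular": [0, 0, 0]}

```text
t: 1.2
eef_pos: [0.4732, -0.1548, 0.2377]
tool_rot: [0.25, 0.646, 0.704, 0.158]
contact_force: [-0.0, -0.9, -0.1]
gripper_width: 1.003
grasp_force: 0.0
```

```bash
python3 -c "
from h import *
st();o,p,r=cur();print(delta(p,r,portR(.27),knob(.27,120)))"
```

```text
t1.20 tcp [ 0.4732 -0.1548  0.2377] port [-38.3 -68.6 170.5] tz [-0.011   0.0064 -0.9999] ty [ 0.9626  0.2707 -0.0088] Fport [ 0.1 -0.9 -0.2] w 1.003 gf 0.0 q [ 0.82  0.02 -0.61  2.35 -0.02  0.17  0.31]
[ 0.0582  0.0345  0.0507 -0.0113 -0.0115  0.0052]
```

Request:
drive_tool:
  deltas:
    - {"gripper": 0, "offset": [0.03, 0.017, 0.025], "angular": [0, 0, 0]}
    - {"gripper": 0, "offset": [0.058, 0.034, 0.05], "angular": [-0.01, -0.01, 0]}
    - {"gripper": 0, "offset": [0.058, 0.034, 0.05], "angular": [-0.01, -0.01, 0]}

```text
t: 1.5
eef_pos: [0.4941, -0.1411, 0.2223]
tool_rot: [0.251, 0.655, 0.697, 0.15]
contact_force: [0.3, -0.1, -0.4]
gripper_width: 1.002
grasp_force: 0.0
```

```bash
python3 -c "
from h import *
st();o,p,r=cur();print(delta(p,r,portR(.27),knob(.27,52)))
for n in('top','side'): cv2.imwrite('pics/%s1.png'%n,optics.read_camera(n))
a=cv2.imread('pics/side1.png')[120:240,250:350];b=cv2.imread('pics/top1.png')[130:230,310:430]
cv2.imwrite('pics/c5.png',cv2.hconcat([cv2.resize(a,(400,480),interpolation=2),cv2.resize(b,(400,480)),]))"
```

```text
t1.50 tcp [ 0.4941 -0.1411  0.2223] port [-32.4 -51.1 147.6] tz [-0.0184 -0.0141 -0.9997] ty [ 0.9665  0.2557 -0.0214] Fport [-0.  -0.1 -0.5] w 1.002 gf 0.0 q [ 0.69  0.08 -0.58  2.34  0.58  0.17 -0.36]
[ 0.0446  0.0251  0.0947 -0.0273  0.0112 -0.0144]
```

View pics/c5.png

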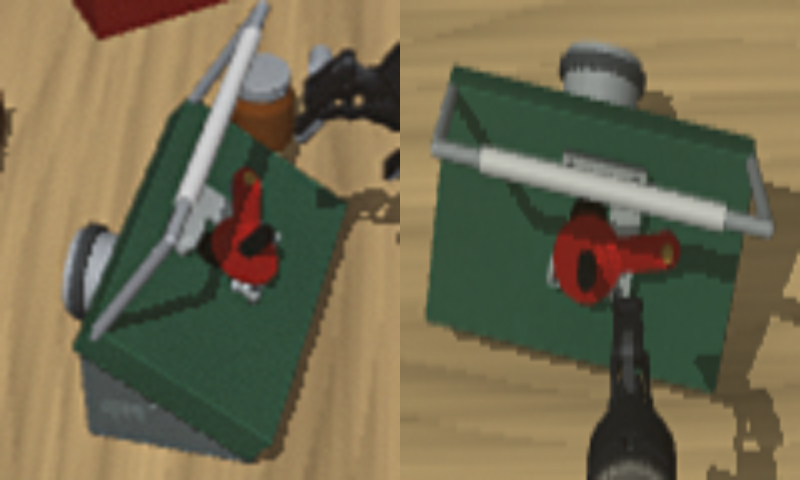

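The pictures show the gripper still downhill and short of the knob, with the cover undisturbed. The wrist joint q6 is at its lower limit. Moving outwards should relieve it, so I'll continue and watch q6.

Request:
drive_tool:
  deltas:
    - {"gripper": 0, "offset": [0.022, 0.012, 0.01], "angular": [-0.01, 0, -0.01]}
    - {"gripper": 0, "offset": [0.045, 0.025, 0.02], "angular": [-0.02, 0.01, -0.01]}
    - {"gripper": 0, "offset": [0.045, 0.025, 0.03], "angular": [-0.02, 0.01, -0.01]}
    - {"gripper": 0, "offset": [0.045, 0.025, 0.03], "angular": [-0.02, 0.01, -0.01]}
    - {"gripper": 0, "offset": [0.045, 0.025, 0.03], "angular": [-0.02, 0.01, -0.01]}

```text
t: 2.1
eef_pos: [0.5298, -0.0976, 0.2039]
tool_rot: [0.253, 0.649, 0.701, 0.156]
contact_force: [0.3, -0.3, 0.8]
gripper_width: 0.998
grasp_force: 0.0
```

```bash
python3 -c "
from h import *
st();o,p,r=cur();print(delta(p,r,portR(.27),knob(.27,52)))"
```

```text
t2.10 tcp [ 0.5298 -0.0976  0.2039] port [-21.   -1.7 117.2] tz [-0.0069 -0.0019 -1.    ] ty [ 0.9641  0.2655 -0.0071] Fport [ 0.7 -0.2  0.5] w 0.998 gf 0.0 q [ 0.39  0.15 -0.41  2.33  1.11  0.19 -0.97]
[-0.0011 -0.0002  0.0652 -0.0091 -0.0001 -0.0016]
```

Request:
drive_tool:
  deltas:
    - {"gripper": 0, "offset": [-0.001, 0, 0.02], "angular": [-0.01, 0, 0]}
    - {"gripper": 0, "offset": [-0.001, 0, 0.04], "angular": [-0.01, 0, 0]}
    - {"gripper": 0, "offset": [-0.001, 0, 0.055], "angular": [-0.01, 0, 0]}
    - {"gripper": 80, "offset": [-0.001, 0, 0.065], "angular": [-0.01, 0, 0]}
    - {"gripper": 150, "offset": [-0.001, 0, 0.065], "angular": [-0.01, 0, 0]}

```text
t: 2.6
eef_pos: [0.5661, -0.107, 0.1501]
tool_rot: [0.256, 0.649, 0.699, 0.158]
contact_force: [-0.6, -0.4, -0.1]
gripper_width: 0.696
grasp_force: 0.0
```

Request:
drive_tool:
  deltas:
    - {"gripper": 180, "offset": [0, 0, 0], "angular": [0, 0, 0]}
    - {"gripper": 180, "offset": [0, 0, 0], "angular": [0, 0, 0]}
    - {"gripper": 180, "offset": [0, 0, 0], "angular": [0, 0, 0]}
    - {"gripper": 180, "offset": [0, 0, 0], "angular": [0, 0, 0]}

```text
t: 3.0
eef_pos: [0.567, -0.1051, 0.1516]
tool_rot: [0.257, 0.647, 0.7, 0.16]
contact_force: [0.1, 0.8, 0.4]
gripper_width: 0.295
grasp_force: 0.0
```

```bash
python3 -c "
from h import *
st();o,p,r=cur()
for i in range(4):
  a=.27
  print(a+.3*(i+1))
  print(delta(knob(a+.3*i,52),portR(a+.3*i),portR(a+.3*i+.3),knob(a+.3*i+.3,52)))
print(delta(p,r,portR(.57),knob(.57,52)))
print(delta(p,r,portR(.42),knob(.42,52)))
print(cv2.__version__)"
```

```text
t3.00 tcp [ 0.567  -0.1051  0.1516] port [-20.   -2.   52.5] tz [ 0.0032  0.0008 -1.    ] ty [0.9641 0.2653 0.0033] Fport [0.2 0.8 0.3] w 0.295 gf 0.0 q [ 0.4   0.32 -0.43  2.29  1.83  0.23 -1.65]
0.5700000000000001
[-0.0036 -0.0236  0.     -0.     -0.     -0.382 ]
0.87
[-0.0036 -0.0236 -0.      0.      0.     -0.382 ]
1.17
[-0.0036 -0.0236  0.     -0.     -0.     -0.382 ]
1.47
[-0.0036 -0.0236 -0.      0.      0.     -0.382 ]
[-0.0041 -0.0252  0.0004  0.0042  0.0008 -0.3838]
[-0.0014 -0.0135  0.0005  0.0042  0.0005 -0.1928]
4.12.0
```

Caged at about 25 mm and centred on the knob. I'll swing along the arc, turning with the cover, and watch the joints.

Request:
drive_tool:
  deltas:
    - {"gripper": 180, "offset": [-0.0002, -0.005, 0], "angular": [0, 0, -0.08]}
    - {"gripper": 180, "offset": [-0.001, -0.01, 0], "angular": [0, 0, -0.15]}
    - {"gripper": 180, "offset": [-0.002, -0.015, 0], "angular": [0, 0, -0.23]}
    - {"gripper": 180, "offset": [-0.003, -0.02, 0], "angular": [0, 0, -0.31]}
    - {"gripper": 180, "offset": [-0.004, -0.025, 0], "angular": [0, 0, -0.38]}

```text
t: 3.5
eef_pos: [0.5478, -0.1108, 0.1389]
tool_rot: [0.278, 0.534, 0.789, 0.12]
contact_force: [2.8, 1.3, 3.1]
gripper_width: 0.291
grasp_force: 1.7
```

```bash
python3 -c "
from h import *
st();o,p,r=cur()
print(delta(p,r,portR(.87),knob(.87,52)))"
```

```text
t3.50 tcp [ 0.5478 -0.1108  0.1389] port [-41.8 -11.2  52.3] tz [ 0.0049  0.0027 -1.    ] ty [0.8413 0.5405 0.0056] Fport [3.8 1.8 1.1] w 0.291 gf 1.6903822124004364 q [ 0.44  0.32 -0.45  2.34  2.05  0.24 -1.55]
[-0.0041 -0.0256  0.0002  0.007   0.0016 -0.3807]
```

Request:
drive_tool:
  deltas:
    - {"gripper": 180, "offset": [-0.0002, -0.005, 0], "angular": [0, 0, -0.08]}
    - {"gripper": 180, "offset": [-0.001, -0.01, 0], "angular": [0, 0, -0.15]}
    - {"gripper": 180, "offset": [-0.002, -0.015, 0], "angular": [0, 0, -0.23]}
    - {"gripper": 180, "offset": [-0.003, -0.02, 0], "angular": [0, 0, -0.31]}
    - {"gripper": 180, "offset": [-0.004, -0.025, 0], "angular": [0, 0, -0.38]}

```text
t: 4.0
eef_pos: [0.529, -0.1238, 0.1276]
tool_rot: [0.292, 0.41, 0.86, 0.078]
contact_force: [-0.5, 2.8, 2.4]
gripper_width: 0.295
grasp_force: 1.8
```

```bash
python3 -c "
from h import *
st();o,p,r=cur()
print(delta(p,r,portR(1.17),knob(1.17,52)))"
```

```text
t4.00 tcp [ 0.529  -0.1238  0.1276] port [-61.4 -27.6  52.3] tz [ 0.0039  0.0034 -1.    ] ty [0.6446 0.7645 0.0052] Fport [0.6 2.7 2.5] w 0.295 gf 1.7660348117351532 q [ 0.48  0.33 -0.45  2.37  2.25  0.25 -1.42]
[-0.0043 -0.0241  0.0001  0.0064  0.002  -0.3816]
```

Request:
drive_tool:
  deltas:
    - {"gripper": 180, "offset": [-0.0002, -0.005, 0], "angular": [0, 0, -0.08]}
    - {"gripper": 180, "offset": [-0.001, -0.01, 0], "angular": [0, 0, -0.15]}
    - {"gripper": 180, "offset": [-0.002, -0.015, 0], "angular": [0, 0, -0.23]}
    - {"gripper": 180, "offset": [-0.003, -0.02, 0], "angular": [0, 0, -0.31]}
    - {"gripper": 180, "offset": [-0.004, -0.024, 0], "angular": [0, 0, -0.38]}

```text
t: 4.5
eef_pos: [0.5146, -0.1426, 0.1201]
tool_rot: [0.3, 0.278, 0.912, 0.033]
contact_force: [-0.4, 2.8, 3.1]
gripper_width: 0.296
grasp_force: 1.8
```

```bash
python3 -c "
from h import *
st();o,p,r=cur()
print(delta(p,r,portR(1.47),knob(1.47,52)))"
```

```text
t4.50 tcp [ 0.5146 -0.1426  0.1201] port [-74.3 -48.7  52.2] tz [ 0.0031  0.0031 -1.    ] ty [0.3915 0.9202 0.0041] Fport [1.  2.7 3. ] w 0.296 gf 1.7610523849725723 q [ 0.53  0.34 -0.43  2.4   2.43  0.24 -1.26]
[-0.0043 -0.0234  0.0001  0.0049  0.0028 -0.3838]
```

Request:
drive_tool:
  deltas:
    - {"gripper": 180, "offset": [-0.0002, -0.005, 0], "angular": [0, 0, -0.08]}
    - {"gripper": 180, "offset": [-0.001, -0.01, 0], "angular": [0, 0, -0.15]}
    - {"gripper": 180, "offset": [-0.002, -0.015, 0], "angular": [0, 0, -0.23]}
    - {"gripper": 180, "offset": [-0.003, -0.02, 0], "angular": [0, 0, -0.31]}
    - {"gripper": 180, "offset": [-0.004, -0.024, 0], "angular": [0, 0, -0.38]}

```text
t: 5.0
eef_pos: [0.5053, -0.165, 0.1166]
tool_rot: [0.302, 0.14, 0.943, -0.012]
contact_force: [-0.2, 4.5, 2.5]
gripper_width: 0.291
grasp_force: 1.8
```

```bash
python3 -c "
from h import *
st();o,p,r=cur()
print(delta(p,r,portR(1.77),knob(1.77,52)));print(delta(p,r,portR(1.85),knob(1.9,52)),delta(p,r,portR(1.9),knob(1.96,52)))"
```

```text
t5.00 tcp [ 0.5053 -0.165   0.1166] port [-80.3 -72.4  52.1] tz [ 0.0027  0.0029 -1.    ] ty [0.1036 0.9946 0.0032] Fport [0.6 4.4 2.7] w 0.291 gf 1.7695025727152824 q [ 0.57  0.34 -0.41  2.4   2.62  0.23 -1.09]
[-0.0043 -0.0231  0.      0.0036  0.0036 -0.3858]
[-0.0081 -0.0328  0.      0.0034  0.0038 -0.4876] [-0.0102 -0.0371  0.      0.0033  0.0039 -0.5513]
```

Request:
drive_tool:
  deltas:
    - {"gripper": 180, "offset": [-0.0002, -0.005, 0], "angular": [0, 0, -0.08]}
    - {"gripper": 180, "offset": [-0.001, -0.01, 0], "angular": [0, 0, -0.15]}
    - {"gripper": 180, "offset": [-0.003, -0.018, 0], "angular": [0, 0, -0.27]}
    - {"gripper": 180, "offset": [-0.0045, -0.024, 0], "angular": [0, 0, -0.38]}
    - {"gripper": 180, "offset": [-0.008, -0.033, 0], "angular": [0, 0, -0.49]}

```text
t: 5.5
eef_pos: [0.5018, -0.198, 0.1185]
tool_rot: [0.293, -0.044, 0.953, -0.069]
contact_force: [-1.3, 4.2, 2.0]
gripper_width: 0.295
grasp_force: 2.0
```

```bash
python3 -c "
from h import *
st();o,p,r=cur()
print(delta(p,r,portR(1.9),knob(1.96,52)))"
```

```text
t5.50 tcp [ 0.5018 -0.198   0.1185] port [ -76.9 -105.6   52. ] tz [ 0.0007  0.0038 -1.    ] ty [-0.2791  0.9603  0.0034] Fport [-0.5  3.9  2.8] w 0.295 gf 2.0089200139045715 q [ 0.63  0.35 -0.38  2.38  2.85  0.18 -0.86]
[-0.0015 -0.0054  0.      0.0043  0.0023 -0.059 ]
```

Request:
drive_tool:
  deltas:
    - {"gripper": 180, "offset": [-0.0005, -0.002, 0], "angular": [0, 0, -0.02]}
    - {"gripper": 180, "offset": [-0.001, -0.004, 0], "angular": [0, 0, -0.04]}
    - {"gripper": 180, "offset": [-0.001, -0.004, 0], "angular": [0, 0, -0.04]}

```text
t: 5.8
eef_pos: [0.5022, -0.2025, 0.1192]
tool_rot: [0.292, -0.056, 0.952, -0.073]
contact_force: [-3.2, 4.8, -0.3]
gripper_width: 0.297
grasp_force: 2.1
```

Request:
drive_tool:
  deltas:
    - {"gripper": 180, "offset": [-0.0002, -0.001, 0], "angular": [0, 0, 0]}
    - {"gripper": 180, "offset": [-0.0004, -0.002, 0], "angular": [0, 0, 0]}
    - {"gripper": 180, "offset": [-0.0004, -0.002, 0], "angular": [0, 0, 0]}

```text
t: 6.1
eef_pos: [0.5023, -0.2027, 0.1192]
tool_rot: [0.291, -0.057, 0.952, -0.072]
contact_force: [-4.0, 8.7, 0.6]
gripper_width: 0.295
grasp_force: 4.1
```

```bash
python3 -c "
from h import *
st()"
```

```text
t6.10 tcp [ 0.5023 -0.2027  0.1192] port [ -75.4 -110.1   51.8] tz [-0.0017  0.0051 -1.    ] ty [-0.3039  0.9527  0.0054] Fport [-4.2  7.8  3.7] w 0.295 gf 4.100281298160553 q [ 0.67  0.35 -0.41  2.37  2.81  0.17 -0.78]
```

Request:
drive_tool:
  deltas:
    - {"gripper": 180, "offset": [0, -0.001, 0], "angular": [0, 0, 0]}
    - {"gripper": 180, "offset": [0, -0.002, 0], "angular": [0, 0, 0]}
    - {"gripper": 180, "offset": [0, -0.002, 0], "angular": [0, 0, 0]}

```text
t: 6.4
eef_pos: [0.5023, -0.2029, 0.1192]
tool_rot: [0.291, -0.058, 0.952, -0.071]
contact_force: [-4.2, 12.4, 1.2]
gripper_width: 0.289
grasp_force: 6.6
```

```bash
python3 -c "
from h import *
st()"
```

```text
t6.40 tcp [ 0.5023 -0.2029  0.1192] port [ -75.4 -110.3   51.8] tz [-0.0022  0.0074 -1.    ] ty [-0.306   0.952   0.0077] Fport [-4.7 11.4  4.7] w 0.289 gf 6.551687568426132 q [ 0.71  0.36 -0.45  2.37  2.75  0.17 -0.71]
```

The force climbs to 12 N with no motion, so the cover is at its stop. I'll relieve it, open and back out along the normal.

Request:
drive_tool:
  deltas:
    - {"gripper": 180, "offset": [0, 0.003, 0], "angular": [0, 0, 0]}
    - {"gripper": 130, "offset": [0, 0.007, 0], "angular": [0, 0, 0]}
    - {"gripper": 130, "offset": [0, 0.007, 0], "angular": [0, 0, 0]}
    - {"gripper": 130, "offset": [0, 0.007, -0.02], "angular": [0, 0, 0]}
    - {"gripper": 130, "offset": [0, 0.007, -0.045], "angular": [0, 0, 0]}

```text
t: 6.9
eef_pos: [0.4904, -0.2003, 0.139]
tool_rot: [0.293, -0.054, 0.951, -0.076]
contact_force: [-0.4, -0.6, -0.4]
gripper_width: 0.489
grasp_force: 0.0
```

```bash
python3 -c "
from h import *
st();o,p,r=cur()
def dn(yaw): # tool down, tool y along port y (yawed)
    c,s=np.cos(yaw),np.sin(yaw);y=np.array([-s,c,0]);z=np.array([0,0,-1.]);return R.from_matrix(np.c_[np.cross(y,z),y,z])
print(delta(p,r,dn(YAW),np.array([.47,-.15,.27])),delta(p,r,dn(YAW),np.array([.46,.235,.25])))"
```

```text
t6.90 tcp [ 0.4904 -0.2003  0.139 ] port [ -73.9 -110.    75. ] tz [ 0.005  -0.0037 -1.    ] ty [-0.3001  0.9539 -0.005 ] Fport [-0.5 -0.6 -0.2] w 0.489 gf 0.0 q [ 0.91  0.33 -0.68  2.38  2.31  0.17 -0.26]
[-0.0626  0.0275 -0.1242 -0.124   0.7773  0.3742] [-0.0999  0.41   -0.1571 -0.124   0.7773  0.3742]
```

Request:
drive_tool:
  deltas:
    - {"gripper": 130, "offset": [0, 0, -0.015], "angular": [0, 0, 0]}
    - {"gripper": 130, "offset": [0, 0, -0.03], "angular": [0, 0, 0]}
    - {"gripper": 60, "offset": [-0.02, 0, -0.06], "angular": [0, 0.1, 0]}
    - {"gripper": 0, "offset": [-0.04, 0, -0.09], "angular": [0, 0.25, 0.1]}
    - {"gripper": 0, "offset": [-0.05, 0.01, -0.11], "angular": [-0.04, 0.4, 0.2]}

```text
t: 7.4
eef_pos: [0.4698, -0.2209, 0.1805]
tool_rot: [0.252, -0.028, 0.961, -0.113]
contact_force: [-0.0, 0.2, -0.4]
gripper_width: 0.968
grasp_force: 0.0
```

```bash
cat >> h.py <<'E'
def dn(yaw):
    c,s=np.cos(yaw),np.sin(yaw);y=np.array([-s,c,0]);z=np.array([0,0,-1.]);return R.from_matrix(np.c_[np.cross(y,z),y,z])
E
python3 -c "
from h import *
st();o,p,r=cur()
print(delta(p,r,dn(YAW),np.array([.46,-.1,.27])),delta(p,r,dn(YAW),np.array([.46,.235,.2])))"
```

```text
t7.40 tcp [ 0.4698 -0.2209  0.1805] port [ -63.5 -134.1  118.4] tz [-0.06   -0.1064 -0.9925] ty [-0.2806  0.956  -0.0856] Fport [-0.3  0.2 -0.3] w 0.968 gf 0.0 q [ 1.05  0.23 -0.82  2.33  1.22  0.24  0.77]
[-0.0475  0.0969 -0.1052 -0.2288  0.6768  0.3079] [-0.0509  0.439  -0.114  -0.2288  0.6768  0.3079]
```

Clear of the knob. I'll rise and right the tool, then swing over to above the spigot.

Request:
drive_tool:
  deltas:
    - {"gripper": 0, "offset": [-0.01, 0.02, -0.03], "angular": [-0.05, 0.14, 0.06]}
    - {"gripper": 0, "offset": [-0.02, 0.04, -0.06], "angular": [-0.1, 0.27, 0.12]}
    - {"gripper": 0, "offset": [-0.03, 0.06, -0.08], "angular": [-0.14, 0.4, 0.18]}
    - {"gripper": 0, "offset": [-0.04, 0.08, -0.1], "angular": [-0.18, 0.54, 0.25]}
    - {"gripper": 0, "offset": [-0.048, 0.097, -0.105], "angular": [-0.23, 0.68, 0.31]}

```text
t: 7.9
eef_pos: [0.4596, -0.0976, 0.2724]
tool_rot: [0.047, 0.075, 0.996, -0.024]
contact_force: [2.8, -1.0, -0.2]
gripper_width: 0.999
grasp_force: 0.0
```

```bash
python3 -c "
from h import *
st();o,p,r=cur()
print(delta(p,r,dn(YAW),np.array([.46,.235,.25])))"
```

```text
t7.90 tcp [ 0.4596 -0.0976  0.2724] port [-38.2 -15.  212.8] tz [-0.4888 -0.0363 -0.8717] ty [-0.0548  0.9984 -0.0108] Fport [ 2.3 -0.4 -1.9] w 0.999 gf 0.0 q [ 1.09  0.21 -1.15  2.01  0.31  0.97  1.22]
[ 0.0507  0.3295  0.0042 -0.0489  0.1261  0.0518]
```

Request:
drive_tool:
  deltas:
    - {"gripper": 0, "offset": [0.01, 0.045, 0], "angular": [-0.01, 0.03, 0.01]}
    - {"gripper": 0, "offset": [0.02, 0.09, 0], "angular": [-0.02, 0.06, 0.02]}
    - {"gripper": 0, "offset": [0.03, 0.135, 0], "angular": [-0.03, 0.09, 0.03]}
    - {"gripper": 0, "offset": [0.03, 0.18, 0], "angular": [-0.04, 0.11, 0.04]}
    - {"gripper": 0, "offset": [0.04, 0.22, 0], "angular": [-0.05, 0.13, 0.05]}

```text
t: 8.4
eef_pos: [0.4544, 0.1264, 0.2571]
tool_rot: [0.001, 0.093, 0.996, 0.0]
contact_force: [0.7, -0.2, -0.3]
gripper_width: 1.001
grasp_force: 0.0
```

Request:
drive_tool:
  deltas:
    - {"gripper": 0, "offset": [0.005, 0.04, 0], "angular": [0, 0, 0]}
    - {"gripper": 0, "offset": [0.01, 0.08, 0], "angular": [0, 0, 0]}
    - {"gripper": 0, "offset": [0.01, 0.11, 0], "angular": [0, 0, 0]}
    - {"gripper": 0, "offset": [0.01, 0.11, 0], "angular": [0, 0, 0]}

```text
t: 8.8
eef_pos: [0.4635, 0.2393, 0.2574]
tool_rot: [0.001, 0.09, 0.996, 0.001]
contact_force: [-0.4, -0.5, -0.6]
gripper_width: 0.996
grasp_force: 0.0
```

```bash
python3 -c "
from h import *
st();o,p,r=cur()
print(delta(p,r,dn(YAW),np.array([.46,.235,.14])),delta(p,r,dn(YAW),np.array([.46,.235,.043])))"
```

```text
t8.80 tcp [0.4635 0.2393 0.2574] port [-96.  316.6 235. ] tz [-0.5728  0.0031 -0.8197] ty [-0.0076  0.9999  0.009 ] Fport [-0.5 -0.6 -0.3] w 0.996 gf 0.0 q [ 0.29  0.43 -1.12  1.86  0.43  1.12  0.41]
[ 0.0028 -0.0052  0.1174  0.0039  0.0012  0.0145] [ 0.0029 -0.0055  0.2144  0.0039  0.0012  0.0145]
```

Request:
drive_tool:
  deltas:
    - {"gripper": 0, "offset": [0.003, -0.005, 0.04], "angular": [0, 0, 0.01]}
    - {"gripper": 0, "offset": [0.003, -0.005, 0.08], "angular": [0, 0, 0.01]}
    - {"gripper": 0, "offset": [0.003, -0.005, 0.115], "angular": [0, 0, 0.01]}
    - {"gripper": 0, "offset": [0.003, -0.005, 0.115], "angular": [0, 0, 0.01]}

```text
t: 9.2
eef_pos: [0.4582, 0.227, 0.1379]
tool_rot: [-0.003, 0.097, 0.995, -0.003]
contact_force: [-0.5, -0.7, -0.2]
gripper_width: 1.001
grasp_force: 0.0
```

```bash
python3 -c "
from h import *
st();o,p,r=cur()
print(delta(p,r,dn(YAW),np.array([.46,.235,.046])))
for n in('top','side'):
  im=optics.read_camera(n);cv2.imwrite('pics/%s2.png'%n,im)
  k=knob(1.9,54);b=knob(1.9,20);print(n,'pred knob',proj(n,k)[0],proj(n,b)[0])
  u=proj(n,(k+b)/2)[0].astype(int);x0,y0=u-14;g=cv2.inRange(im[y0:y0+28,x0:x0+28],(0,0,0),(45,32,38))
  K,l,s,c=cv2.connectedComponentsWithStats(g);print([(s[i][4],c[i]+[x0,y0]) for i in range(1,K) if s[i][4]>4])
a=cv2.imread('pics/side2.png')[120:240,250:350];b=cv2.imread('pics/top2.png')[130:250,230:430]
cv2.imwrite('pics/c6.png',cv2.hconcat([cv2.resize(a,(300,360),interpolation=2),cv2.resize(b,(500,360)),]))"
```

```text
t9.20 tcp [0.4582 0.227  0.1379] port [-167.   303.5  138.7] tz [-0.5774 -0.0062 -0.8165] ty [-0.0011  1.     -0.0068] Fport [-0.4 -0.8  0. ] w 1.001 gf 0.0 q [ 0.19  0.56 -0.99  1.99  0.59  0.92  0.27]
[-0.0007  0.0087  0.0918 -0.008  -0.0059 -0.0038]
top pred knob [392.7678 207.981 ] [392.433  203.1874]
[(np.int32(30), array([392.8333, 205.2333]))]
side pred knob [334.1873 166.022 ] [328.9651 170.5898]
[(np.int32(25), array([331.96, 168.8 ]))]
```

View pics/c6.png

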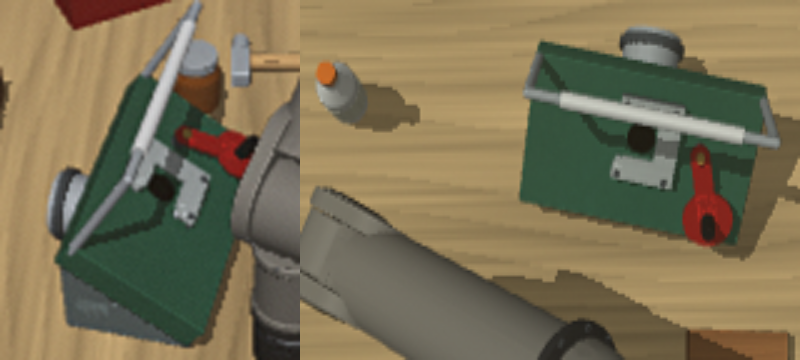

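The picture shows the cover fully aside at its stop and the knob matches the 1.9 rad prediction to about 0.4 px. The keeper slot is open and the port is at about (366.8,176) in the top view. I'll go down on the spigot.

Request:
drive_tool:
  deltas:
    - {"gripper": 0, "offset": [0, 0.005, 0], "angular": [-0.01, -0.01, 0]}
    - {"gripper": 0, "offset": [-0.001, 0.009, 0.03], "angular": [-0.01, -0.01, 0]}
    - {"gripper": 0, "offset": [-0.001, 0.009, 0.06], "angular": [-0.01, -0.01, 0]}
    - {"gripper": 0, "offset": [-0.001, 0.009, 0.092], "angular": [-0.01, -0.01, 0]}
    - {"gripper": 0, "offset": [-0.001, 0.009, 0.092], "angular": [-0.01, -0.01, 0]}

```text
t: 9.8
eef_pos: [0.4623, 0.2382, 0.0484]
tool_rot: [0.004, 0.096, 0.995, 0.002]
contact_force: [-1.2, -0.0, 0.8]
gripper_width: 0.996
grasp_force: 0.0
```

```bash
python3 -c "
from h import *
st();o,p,r=cur()
print(delta(p,r,dn(YAW),np.array([.46,.235,.046])))
for n in('top','side'):
  im=cv2.imread('pics/%s2.png'%n);u=proj(n,P0)[0];x0,y0=u.astype(int)-10;g=cv2.inRange(im[y0:y0+20,x0:x0+20],(0,0,0),(38,32,38))
  K,l,s,c=cv2.connectedComponentsWithStats(g);print(n,u,[(s[i],c[i]+[x0,y0]) for i in range(1,K) if s[i][4]>4])
"
```

```text
t9.80 tcp [0.4623 0.2382 0.0484] port [-216.7  315.2   64.4] tz [-0.5674  0.0056 -0.8234] ty [0.0045 1.     0.0036] Fport [-0.5 -0.3  1.3] w 0.996 gf 0.0 q [ 0.07  0.68 -0.86  2.03  0.76  0.77  0.12]
[ 0.0017 -0.0036  0.0024  0.0071  0.0096 -0.0021]
top [365.9714 175.666 ] [(array([ 6,  7, 11,  9, 79], dtype=int32), array([366.0759, 175.5823]))]
side [302.6385 181.7059] [(array([ 8,  7,  8,  9, 54], dtype=int32), array([303.5   , 182.2222]))]
```

Request:
drive_tool:
  deltas:
    - {"gripper": 0, "offset": [0.002, -0.003, 0.002], "angular": [0.01, 0.01, 0]}
    - {"gripper": 60, "offset": [0.002, -0.003, 0.002], "angular": [0.01, 0.01, 0]}
    - {"gripper": 180, "offset": [0.002, -0.003, 0.002], "angular": [0.01, 0.01, 0]}
    - {"gripper": 180, "offset": [0.002, -0.003, 0.002], "angular": [0.01, 0.01, 0]}
    - {"gripper": 180, "offset": [0.002, -0.003, 0.002], "angular": [0.01, 0.01, 0]}
  grip_force: 60

```text
t: 10.3
eef_pos: [0.4612, 0.2366, 0.0489]
tool_rot: [0.002, 0.096, 0.995, -0.0]
contact_force: [-1.4, -2.9, 8.6]
gripper_width: 0.455
grasp_force: 59.4
```

Request:
drive_tool:
  deltas:
    - {"gripper": 200, "offset": [0, 0, 0], "angular": [0, 0, 0]}
    - {"gripper": 200, "offset": [0, 0, 0], "angular": [0, 0, 0]}
    - {"gripper": 200, "offset": [0, 0, 0], "angular": [0, 0, 0]}

```text
t: 10.6
eef_pos: [0.4612, 0.2366, 0.0489]
tool_rot: [0.002, 0.096, 0.995, -0.0]
contact_force: [-0.5, -1.5, 9.1]
gripper_width: 0.454
grasp_force: 59.4
```

```bash
python3 -c "
from h import *
st();o,p,r=cur();f=p[2]
print('foot dist from tcp along z',p[2])
print(delta(p,r,dn(YAW),np.array([.46,.235,.25])))"
```

```text
t10.60 tcp [0.4612 0.2366 0.0489] port [-217.1  313.5   65.2] tz [-0.5708  0.     -0.8211] ty [ 0.0014  1.     -0.0009] Fport [ 5.  -1.6  7.6] w 0.454 gf 59.436877369880676 q [ 0.07  0.68 -0.86  2.03  0.76  0.77  0.12]
foot dist from tcp along z 0.048868136750526564
[ 0.0002 -0.0018 -0.2011  0.0001  0.0043 -0.0021]
```

Gripped at 59 N with the tube upright. I'll lift and work out the transfer.

Request:
drive_tool:
  deltas:
    - {"gripper": 200, "offset": [0, 0, -0.03], "angular": [0, 0, 0]}
    - {"gripper": 200, "offset": [0, 0, -0.07], "angular": [0, 0, 0]}
    - {"gripper": 200, "offset": [0, -0.01, -0.11], "angular": [0, 0, 0]}
    - {"gripper": 200, "offset": [0, -0.03, -0.15], "angular": [0, 0, 0]}
    - {"gripper": 200, "offset": [0, -0.05, -0.19], "angular": [0, 0, 0]}

```text
t: 11.1
eef_pos: [0.4499, 0.1871, 0.2391]
tool_rot: [0.001, 0.095, 0.995, -0.0]
contact_force: [1.2, 0.1, -0.6]
gripper_width: 0.455
grasp_force: 60.8
```

```bash
python3 -c "
from h import *
st();o,p,r=cur()
print('glue',onz('top',(239.9,153.9),.16))
Rt=portR(np.pi/2)
for v in([-60,110,150],[-10,110,120],[0,100,75]):print(v,port(v),delta(p,r,Rt,port(v)))"
```

```text
t11.10 tcp [0.4499 0.1871 0.2391] port [-109.4  262.7  222. ] tz [-0.5727 -0.0006 -0.8198] ty [-0.0004  1.     -0.0005] Fport [ 0.6  0.3 -1.2] w 0.455 gf 60.77551245689392 q [ 0.42  0.39 -1.13  1.96  0.41  1.05  0.48]
glue [0.687  0.3074 0.16  ]
[-60, 110, 150] [0.5012 0.0217 0.2085] [-0.0817 -0.1527  0.0308 -0.0007 -0.7764  0.0004]
[-10, 110, 120] [0.5583 0.0106 0.2126] [-0.1398 -0.1527  0.0268 -0.0007 -0.7764  0.0004]
[0, 100, 75] [ 0.5897 -0.0057  0.1814] [-0.1738 -0.1627  0.0579 -0.0007 -0.7764  0.0004]
```

Request:
drive_tool:
  deltas:
    - {"gripper": 200, "offset": [-0.03, -0.03, 0.0], "angular": [0, -0.15, 0]}
    - {"gripper": 200, "offset": [-0.06, -0.06, 0.01], "angular": [0, -0.3, 0]}
    - {"gripper": 200, "offset": [-0.09, -0.09, 0.02], "angular": [0, -0.45, 0]}
    - {"gripper": 200, "offset": [-0.115, -0.12, 0.02], "angular": [0, -0.61, 0]}
    - {"gripper": 200, "offset": [-0.14, -0.15, 0.027], "angular": [0, -0.776, 0]}

```text
t: 11.6
eef_pos: [0.554, 0.021, 0.214]
tool_rot: [0.281, 0.095, 0.955, -0.031]
contact_force: [1.9, -1.6, -2.0]
gripper_width: 0.453
grasp_force: 60.6
```

Request:
drive_tool:
  deltas:
    - {"gripper": 200, "offset": [0, 0, 0], "angular": [0, 0, 0]}
    - {"gripper": 200, "offset": [0, 0, 0], "angular": [0, 0, 0]}

```text
t: 11.8
eef_pos: [0.5539, 0.024, 0.2136]
tool_rot: [0.278, 0.095, 0.955, -0.03]
contact_force: [0.5, 0.9, -1.7]
gripper_width: 0.45
grasp_force: 60.7
```

```bash
python3 -c "
from h import *
st();o,p,r=cur()
Rt=portR(np.pi/2)
for v in([-10,110,120],[0,100,60],[0,95,60]):print(v,delta(p,r,Rt,port(v)))"
```

```text
t11.80 tcp [0.5539 0.024  0.2136] port [-15.  122.3 124.8] tz [-0.0433 -0.0085 -0.999 ] ty [ 0.0035  1.     -0.0087] Fport [-0.7  1.  -1.6] w 0.45 gf 60.74988842010498 q [ 0.47  0.24 -0.84  2.22  1.12  0.5   0.11]
[-10, 110, 120] [-0.0053 -0.0123  0.0047 -0.0109 -0.0551 -0.0047]
[0, 100, 60] [-0.0179 -0.0217  0.0643 -0.0109 -0.0551 -0.0047]
[0, 95, 60] [-0.0179 -0.0267  0.0643 -0.0109 -0.0551 -0.0047]
```

Request:
drive_tool:
  deltas:
    - {"gripper": 200, "offset": [-0.008, -0.01, 0.015], "angular": [0, -0.03, 0]}
    - {"gripper": 200, "offset": [-0.018, -0.02, 0.03], "angular": [-0.01, -0.055, 0]}
    - {"gripper": 200, "offset": [-0.018, -0.027, 0.045], "angular": [-0.01, -0.055, -0.005]}
    - {"gripper": 200, "offset": [-0.018, -0.027, 0.064], "angular": [-0.01, -0.055, -0.005]}
    - {"gripper": 200, "offset": [-0.018, -0.027, 0.064], "angular": [-0.01, -0.055, -0.005]}

```text
t: 12.3
eef_pos: [0.5983, -0.0118, 0.1684]
tool_rot: [0.299, 0.091, 0.95, -0.028]
contact_force: [0.5, -0.3, -0.4]
gripper_width: 0.458
grasp_force: 60.8
```

Request:
drive_tool:
  deltas:
    - {"gripper": 200, "offset": [0, 0, 0], "angular": [0, 0, 0]}

```text
t: 12.4
eef_pos: [0.598, -0.0111, 0.1699]
tool_rot: [0.3, 0.091, 0.949, -0.028]
contact_force: [0.6, -0.2, -1.8]
gripper_width: 0.455
grasp_force: 60.8
```

```bash
python3 -c "
from h import *
st();o,p,r=cur()
Rt=portR(np.pi/2)
for v in([0,85,55],[0,85,50]):print(v,delta(p,r,Rt,port(v)))"
```

```text
t12.40 tcp [ 0.598  -0.0111  0.1699] port [ 0.9 96.2 60.3] tz [ 0.0005  0.0015 -1.    ] ty [-0.0004  1.      0.0015] Fport [-0.5 -0.1 -1.8] w 0.455 gf 60.79777479171753 q [ 0.43  0.37 -0.73  2.21  1.5   0.46 -0.15]
[0, 85, 55] [ 0.0009 -0.0112  0.0053  0.0019  0.0006  0.0005]
[0, 85, 50] [ 0.0009 -0.0112  0.0103  0.0019  0.0006  0.0005]
```

Request:
drive_tool:
  deltas:
    - {"gripper": 200, "offset": [0.001, -0.008, 0.004], "angular": [0, 0, 0]}
    - {"gripper": 200, "offset": [0.001, -0.008, 0.008], "angular": [0, 0, 0]}
    - {"gripper": 200, "offset": [0.001, -0.008, 0.008], "angular": [0, 0, 0]}

```text
t: 12.7
eef_pos: [0.6, -0.0218, 0.1625]
tool_rot: [0.3, 0.091, 0.949, -0.029]
contact_force: [0.2, 0.5, -1.7]
gripper_width: 0.456
grasp_force: 60.8
```

Request:
drive_tool:
  deltas:
    - {"gripper": 200, "offset": [0, 0, 0.001], "angular": [0, 0, 0]}
    - {"gripper": 200, "offset": [0, 0, 0.001], "angular": [0, 0, 0]}

```text
t: 12.9
eef_pos: [0.6007, -0.0212, 0.1619]
tool_rot: [0.3, 0.091, 0.949, -0.029]
contact_force: [-0.0, 0.4, -1.5]
gripper_width: 0.452
grasp_force: 60.8
```

Request:
drive_tool:
  deltas:
    - {"gripper": 200, "offset": [0, 0, 0.001], "angular": [0, 0, 0]}
    - {"gripper": 200, "offset": [0, 0, 0.001], "angular": [0, 0, 0]}

```text
t: 13.1
eef_pos: [0.6012, -0.0214, 0.1609]
tool_rot: [0.3, 0.091, 0.949, -0.029]
contact_force: [-0.1, -0.2, -1.4]
gripper_width: 0.456
grasp_force: 60.8
```

Request:
drive_tool:
  deltas:
    - {"gripper": 200, "offset": [0, 0, 0.001], "angular": [0, 0, 0]}
    - {"gripper": 200, "offset": [0, 0, 0.001], "angular": [0, 0, 0]}

```text
t: 13.3
eef_pos: [0.6018, -0.0216, 0.16]
tool_rot: [0.3, 0.091, 0.949, -0.029]
contact_force: [-0.1, -0.0, -1.7]
gripper_width: 0.451
grasp_force: 60.8
```

```bash
python3 -c "
from h import *
st()"
```

```text
t13.30 tcp [ 0.6018 -0.0216  0.16  ] port [-0.2 86.7 48.9] tz [ 0.0012 -0.0004 -1.    ] ty [-0.0002  1.     -0.0004] Fport [-1.1 -0.  -1.4] w 0.451 gf 60.79792499542236 q [ 0.44  0.39 -0.71  2.21  1.56  0.45 -0.19]
```

Request:
drive_tool:
  deltas:
    - {"gripper": 200, "offset": [0, 0, 0.0007], "angular": [0, 0, 0]}
    - {"gripper": 200, "offset": [0, 0, 0.0007], "angular": [0, 0, 0]}

```text
t: 13.5
eef_pos: [0.6018, -0.0216, 0.1598]
tool_rot: [0.3, 0.091, 0.949, -0.029]
contact_force: [-6.8, -0.5, 5.2]
gripper_width: 0.46
grasp_force: 62.0
```

Request:
drive_tool:
  deltas:
    - {"gripper": 200, "offset": [0, 0, 0.0007], "angular": [0, 0, 0]}
    - {"gripper": 200, "offset": [0, 0, 0.0007], "angular": [0, 0, 0]}

```text
t: 13.7
eef_pos: [0.6018, -0.0216, 0.1598]
tool_rot: [0.3, 0.091, 0.949, -0.03]
contact_force: [-14.8, -0.9, 15.2]
gripper_width: 0.455
grasp_force: 63.4
```

Request:
drive_tool:
  deltas:
    - {"gripper": 200, "offset": [0, 0, 0.0007], "angular": [0, 0, 0]}
    - {"gripper": 200, "offset": [0, 0, 0.0007], "angular": [0, 0, 0]}

```text
t: 13.9
eef_pos: [0.6019, -0.0216, 0.1597]
tool_rot: [0.301, 0.09, 0.949, -0.03]
contact_force: [-23.6, -0.8, 23.8]
gripper_width: 0.456
grasp_force: 64.6
```

```bash
python3 -c "
from h import *
st()"
```

```text
t13.90 tcp [ 0.6019 -0.0216  0.1597] port [-0.2 86.7 48.6] tz [ 0.0032 -0.0019 -1.    ] ty [-0.0015  1.     -0.0019] Fport [-5.2 -5.3 32.7] w 0.456 gf 64.62667107582092 q [ 0.44  0.39 -0.71  2.21  1.56  0.45 -0.19]
```

The flange touches the face at TCP z = 48.7, which matches the model. I'll back off to about 1.2 mm clearance and slide in.

Request:
drive_tool:
  deltas:
    - {"gripper": 200, "offset": [0, 0, -0.0032], "angular": [0, 0, 0]}
    - {"gripper": 200, "offset": [0, 0, -0.0032], "angular": [0, 0, 0]}
    - {"gripper": 200, "offset": [0, -0.008, -0.0032], "angular": [0, 0, 0]}
    - {"gripper": 200, "offset": [0, -0.014, -0.0032], "angular": [0, 0, 0]}
    - {"gripper": 200, "offset": [0, -0.014, -0.0032], "angular": [0, 0, 0]}
  grip_force: 80

```text
t: 14.4
eef_pos: [0.5981, -0.0372, 0.1605]
tool_rot: [0.3, 0.092, 0.949, -0.03]
contact_force: [-0.6, -0.7, -1.6]
gripper_width: 0.446
grasp_force: 80.3
```

```bash
python3 -c "
from h import *
st();o,p,r=cur();print(delta(p,r,portR(np.pi/2),port([0,50,49.9])))"
```

```text
t14.40 tcp [ 0.5981 -0.0372  0.1605] port [-0.4 70.6 49.7] tz [ 0.0006 -0.0027 -1.    ] ty [ 0.0015  1.     -0.0027] Fport [-1.3 -0.8 -1. ] w 0.446 gf 80.33399105072021 q [ 0.47  0.38 -0.7   2.22  1.56  0.42 -0.17]
[-0.0004 -0.0206 -0.0001 -0.0035  0.0008 -0.0019]
```

Request:
drive_tool:
  deltas:
    - {"gripper": 200, "offset": [0, -0.004, 0], "angular": [-0.004, 0, 0]}
    - {"gripper": 200, "offset": [0, -0.008, 0], "angular": [-0.004, 0, 0]}
    - {"gripper": 200, "offset": [0, -0.012, 0], "angular": [-0.004, 0, 0]}

```text
t: 14.7
eef_pos: [0.5961, -0.0474, 0.1609]
tool_rot: [0.3, 0.091, 0.949, -0.027]
contact_force: [0.3, -0.5, -1.4]
gripper_width: 0.449
grasp_force: 80.3
```

Request:
drive_tool:
  deltas:
    - {"gripper": 200, "offset": [0, -0.004, 0], "angular": [0, 0, 0]}
    - {"gripper": 200, "offset": [0, -0.008, 0], "angular": [0, 0, 0]}

```text
t: 14.9
eef_pos: [0.5946, -0.0552, 0.161]
tool_rot: [0.3, 0.09, 0.949, -0.028]
contact_force: [-0.2, 0.3, -1.5]
gripper_width: 0.453
grasp_force: 80.3
```

```bash
python3 -c "
from h import *
st();o,p,r=cur();print(delta(p,r,portR(np.pi/2),port([0,30,49.9])))"
```

```text
t14.90 tcp [ 0.5946 -0.0552  0.161 ] port [-0.1 52.3 50.1] tz [ 0.0014  0.0026 -1.    ] ty [-0.0001  1.      0.0026] Fport [-1.1  0.2 -1.1] w 0.453 gf 80.342538356781 q [ 0.5   0.37 -0.69  2.23  1.58  0.38 -0.15]
[-0.0001 -0.0223  0.0002  0.0034  0.0018  0.0001]
```

Request:
drive_tool:
  deltas:
    - {"gripper": 200, "offset": [0, -0.004, 0], "angular": [0.003, 0, 0]}
    - {"gripper": 200, "offset": [0, -0.008, 0], "angular": [0.003, 0, 0]}
    - {"gripper": 200, "offset": [0, -0.012, 0], "angular": [0.003, 0, 0]}

```text
t: 15.2
eef_pos: [0.5933, -0.0621, 0.1615]
tool_rot: [0.301, 0.088, 0.949, -0.025]
contact_force: [1.5, 10.6, -2.1]
gripper_width: 0.449
grasp_force: 80.5
```

Request:
drive_tool:
  deltas:
    - {"gripper": 200, "offset": [0, -0.004, 0], "angular": [0, 0, 0]}
    - {"gripper": 200, "offset": [0, -0.008, 0], "angular": [0, 0, 0]}

```text
t: 15.4
eef_pos: [0.5918, -0.0691, 0.1616]
tool_rot: [0.301, 0.087, 0.949, -0.024]
contact_force: [1.7, 8.6, -1.9]
gripper_width: 0.451
grasp_force: 80.5
```

```bash
python3 -c "
from h import *
st();o,p,r=cur();print(delta(p,r,portR(np.pi/2),port([0,0,49.9])))"
```

```text
t15.40 tcp [ 0.5918 -0.0691  0.1616] port [ 0.2 38.1 50.6] tz [ 0.0018  0.0107 -0.9999] ty [-0.0045  0.9999  0.0107] Fport [-1.1  8.8 -1.5] w 0.451 gf 80.53423404693604 q [ 0.53  0.37 -0.68  2.23  1.59  0.35 -0.13]
[ 0.0003 -0.0381  0.0003  0.0137  0.0024  0.0057]
```

Request:
drive_tool:
  deltas:
    - {"gripper": 200, "offset": [0, -0.004, 0], "angular": [0.005, 0, 0]}
    - {"gripper": 200, "offset": [0, -0.008, 0], "angular": [0.01, 0, 0]}
    - {"gripper": 200, "offset": [0, -0.012, 0], "angular": [0.01, 0, 0]}

```text
t: 15.7
eef_pos: [0.5892, -0.0833, 0.1613]
tool_rot: [0.3, 0.09, 0.949, -0.03]
contact_force: [0.3, 5.1, -2.3]
gripper_width: 0.453
grasp_force: 80.7
```

Request:
drive_tool:
  deltas:
    - {"gripper": 200, "offset": [0, -0.005, 0], "angular": [0, 0, 0]}
    - {"gripper": 200, "offset": [0, -0.01, 0], "angular": [0, 0, 0]}

```text
t: 15.9
eef_pos: [0.5866, -0.0966, 0.161]
tool_rot: [0.3, 0.092, 0.949, -0.033]
contact_force: [-0.4, 1.0, -2.5]
gripper_width: 0.448
grasp_force: 80.8
```

```bash
python3 -c "
from h import *
st();o,p,r=cur();print(delta(p,r,portR(np.pi/2),port([0,0,49.9])))"
```

```text
t15.90 tcp [ 0.5866 -0.0966  0.161 ] port [-0.1 10.1 50.2] tz [ 0.0014 -0.008  -1.    ] ty [-0.0003  1.     -0.008 ] Fport [-1.9  0.9 -1.7] w 0.448 gf 80.84952235221863 q [ 0.57  0.36 -0.65  2.23  1.6   0.33 -0.11]
[-0.0001 -0.0101  0.0003 -0.0101  0.0018  0.0003]
```

Request:
drive_tool:
  deltas:
    - {"gripper": 200, "offset": [0, -0.003, 0], "angular": [-0.01, 0, 0]}
    - {"gripper": 200, "offset": [0, -0.006, 0], "angular": [-0.01, 0, 0]}
    - {"gripper": 200, "offset": [0, -0.008, 0], "angular": [-0.01, 0, 0]}
    - {"gripper": 200, "offset": [0, -0.008, 0], "angular": [-0.01, 0, 0]}

```text
t: 16.3
eef_pos: [0.5848, -0.1048, 0.1609]
tool_rot: [0.3, 0.091, 0.949, -0.029]
contact_force: [0.4, 0.8, -1.7]
gripper_width: 0.455
grasp_force: 80.9
```

Request:
drive_tool:
  deltas:
    - {"gripper": 200, "offset": [0, -0.001, 0], "angular": [0, 0, 0]}
    - {"gripper": 200, "offset": [0, -0.002, 0], "angular": [0, 0, 0]}
    - {"gripper": 200, "offset": [0, -0.002, 0], "angular": [0, 0, 0]}

```text
t: 16.6
eef_pos: [0.5847, -0.1059, 0.161]
tool_rot: [0.3, 0.091, 0.949, -0.029]
contact_force: [-0.1, 0.3, -1.3]
gripper_width: 0.449
grasp_force: 80.9
```

Request:
drive_tool:
  deltas:
    - {"gripper": 200, "offset": [0, -0.001, 0], "angular": [0, 0, 0]}
    - {"gripper": 200, "offset": [0, -0.001, 0], "angular": [0, 0, 0]}

```text
t: 16.8
eef_pos: [0.5846, -0.1066, 0.1611]
tool_rot: [0.3, 0.091, 0.949, -0.028]
contact_force: [-0.6, 2.0, -2.2]
gripper_width: 0.453
grasp_force: 80.9
```

```bash
python3 -c "
from h import *
st();o,p,r=cur();print(delta(p,r,portR(np.pi/2),port([0,0,49.9])))"
```

```text
t16.80 tcp [ 0.5846 -0.1066  0.1611] port [-0.1 -0.1 50.2] tz [ 0.0014  0.0009 -1.    ] ty [-0.0005  1.      0.0009] Fport [-2.1  1.8 -1.3] w 0.453 gf 80.88611483573914 q [ 0.59  0.36 -0.64  2.24  1.61  0.3  -0.1 ]
[-0.0001  0.0001  0.0003  0.0011  0.0018  0.0006]
```

Force is just beginning at y ≈ 0. I'll press a little more to confirm the end stop.

Request:
drive_tool:
  deltas:
    - {"gripper": 200, "offset": [0, -0.001, 0], "angular": [0, 0, 0]}
    - {"gripper": 200, "offset": [0, -0.001, 0], "angular": [0, 0, 0]}

```text
t: 17.0
eef_pos: [0.5845, -0.1067, 0.1611]
tool_rot: [0.3, 0.09, 0.949, -0.028]
contact_force: [0.6, 3.3, -2.1]
gripper_width: 0.456
grasp_force: 80.9
```

Request:
drive_tool:
  deltas:
    - {"gripper": 200, "offset": [0, -0.001, 0], "angular": [0, 0, 0]}
    - {"gripper": 200, "offset": [0, -0.001, 0], "angular": [0, 0, 0]}

```text
t: 17.2
eef_pos: [0.5845, -0.1069, 0.1612]
tool_rot: [0.3, 0.09, 0.949, -0.027]
contact_force: [2.0, 5.1, -2.2]
gripper_width: 0.449
grasp_force: 81.0
```

```bash
python3 -c "
from h import *
st()"
```

```text
t17.20 tcp [ 0.5845 -0.1069  0.1612] port [-0.1 -0.4 50.3] tz [ 0.0014  0.0041 -1.    ] ty [-0.0017  1.      0.0041] Fport [-0.5  5.4 -2.3] w 0.449 gf 80.99766969680786 q [ 0.59  0.36 -0.64  2.24  1.61  0.29 -0.09]
```

It is home, at y ≈ -0.4 with force rising and no motion. I'll relieve the push, seat the flange, release and back out along the normal.

Request:
drive_tool:
  deltas:
    - {"gripper": 200, "offset": [0, 0.0015, 0.001], "angular": [0, 0, 0]}
    - {"gripper": 200, "offset": [0, 0.0015, 0.001], "angular": [0, 0, 0]}
    - {"gripper": 120, "offset": [0, 0.0015, 0.001], "angular": [0, 0, 0]}
    - {"gripper": 60, "offset": [0, 0.0015, 0.001], "angular": [0, 0, 0]}
    - {"gripper": 30, "offset": [0, 0.0015, 0.001], "angular": [0, 0, 0]}
  grip_force: 20

```text
t: 17.7
eef_pos: [0.5851, -0.1087, 0.1604]
tool_rot: [0.3, 0.092, 0.949, -0.029]
contact_force: [-0.4, -0.1, -0.2]
gripper_width: 0.848
grasp_force: 0.0
```

Request:
drive_tool:
  deltas:
    - {"gripper": 30, "offset": [0, 0, 0], "angular": [0, 0, 0]}
    - {"gripper": 30, "offset": [0, 0, 0], "angular": [0, 0, 0]}
    - {"gripper": 30, "offset": [0, 0, -0.02], "angular": [0, 0, 0]}
    - {"gripper": 30, "offset": [0, 0, -0.04], "angular": [0, 0, 0]}
    - {"gripper": 30, "offset": [0, 0, -0.06], "angular": [0, 0, 0]}

```text
t: 18.2
eef_pos: [0.5507, -0.1008, 0.2097]
tool_rot: [0.3, 0.091, 0.949, -0.029]
contact_force: [-0.2, -0.8, -0.4]
gripper_width: 0.879
grasp_force: 0.0
```

```bash
python3 -c "
from h import *
st()"
```

```text
t18.20 tcp [ 0.5507 -0.1008  0.2097] port [ -0.4  -0.8 109.8] tz [ 0.001   0.0003 -1.    ] ty [-0.0004  1.      0.0003] Fport [-0.2 -0.8 -0.3] w 0.879 gf 0.0 q [ 0.65  0.2  -0.68  2.27  1.17  0.25  0.31]
```

Request:
drive_tool:
  deltas:
    - {"gripper": 30, "offset": [0, 0, -0.015], "angular": [0, 0, 0]}
    - {"gripper": 30, "offset": [0, 0, -0.03], "angular": [0, 0, 0]}
    - {"gripper": 30, "offset": [0.0, 0, -0.05], "angular": [0, 0.05, 0]}
    - {"gripper": 30, "offset": [0.0, 0.02, -0.07], "angular": [0, 0.15, 0]}
    - {"gripper": 30, "offset": [0.0, 0.06, -0.08], "angular": [0, 0.25, 0]}

```text
t: 18.7
eef_pos: [0.5146, -0.0381, 0.2744]
tool_rot: [0.202, 0.098, 0.974, -0.021]
contact_force: [2.4, -0.4, -0.5]
gripper_width: 0.881
grasp_force: 0.0
```

Request:
drive_tool:
  deltas:
    - {"gripper": 30, "offset": [0, 0.04, -0.02], "angular": [0, 0.1, 0]}
    - {"gripper": 30, "offset": [0, 0.08, -0.04], "angular": [0, 0.2, 0]}
    - {"gripper": 30, "offset": [0, 0.12, -0.06], "angular": [0, 0.3, 0]}
    - {"gripper": 30, "offset": [0, 0.16, -0.08], "angular": [0, 0.4, 0]}
    - {"gripper": 30, "offset": [0, 0.16, -0.08], "angular": [0, 0.4, 0]}

```text
t: 19.2
eef_pos: [0.5172, 0.1366, 0.351]
tool_rot: [0.051, 0.092, 0.994, -0.001]
contact_force: [0.1, 0.3, 0.7]
gripper_width: 0.884
grasp_force: 0.0
```

```bash
python3 -c "
from h import *
st()
for n in('top','side'):
  im=optics.read_camera(n);cv2.imwrite('pics/%s3.png'%n,im)
  print(n,'pred tube top/flange',proj(n,np.array([port([0,0,80]),port([0,0,3]),knob(1.9,37)])))
a=cv2.imread('pics/side3.png')[120:240,250:350];b=cv2.imread('pics/top3.png')[130:250,310:430]
cv2.imwrite('pics/c7.png',cv2.hconcat([cv2.resize(a,(400,480),interpolation=2),cv2.resize(b,(400,480),interpolation=2)]))"
```

```text
t19.20 tcp [0.5172 0.1366 0.351 ] port [ 16.7 225.9 270.3] tz [-0.4866  0.0075 -0.8736] ty [-0.0025  0.9999  0.01  ] Fport [0.4 0.3 0.6] w 0.884 gf 0.0 q [ 0.54  0.27 -1.12  1.77  0.33  1.18  0.72]
top pred tube top/flange [[365.3602 185.9309]
 [365.9496 176.0319]
 [392.5985 205.558 ]]
side pred tube top/flange [[314.8616 170.6248]
 [303.0829 181.3031]
 [331.5593 168.3207]]
```

View pics/c7.png

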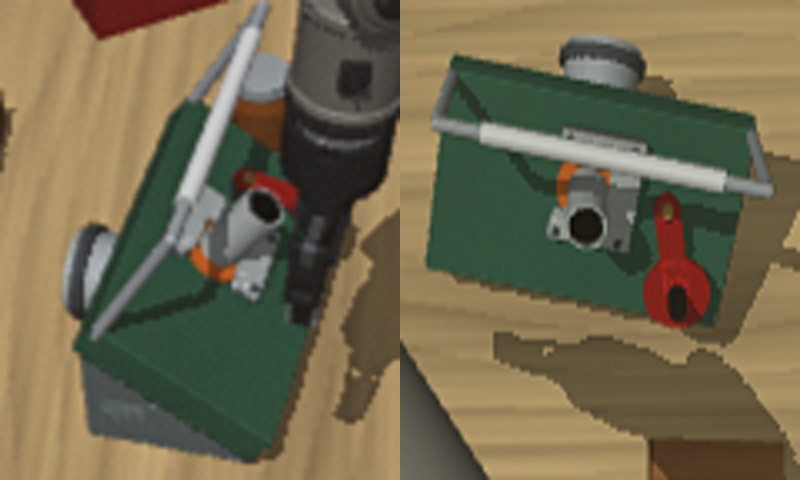

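The picture shows the spigot seated under the plate with its tube top at side (315.7,171.3) and top (365.8,186.5), within 1 px of the fully-home prediction. The cover is open at its stop and the gripper is clear.

```bash
python3 -c "
from station import bot
print(bot.hand_in())"
```

```text
the job is handed in; nothing more can be done
None
```

The cover is open at its stop, the spigot is past the catches, fully home in the keeper and released, and the job was handed in at about 19 s; the camera views showed the gripper clear of it, but I did not re-check the other bench items individually.

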